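# Roll the preset counter's code wheel up to 4

### The job

The next specimen gets four indents: on the blue preset counter, roll the ridged code wheel up (the digits rise as its ridges are pushed away from the robot, one after another) until the green panel with the digit 4 faces straight up between the red marks, and leave it there. The yellow counter is set for another job: do not turn its wheel.

Things in the scene. Friction and masses are not known exactly. Their poses are not given: they have to be found in the camera images.
- blue_counter: Blue box fixed to the bench, 152 (x) x 80 (y) mm; side walls 66 mm high with bosses to 78, end walls 58. Origin: centre of its underside; x points away from the robot within 20 deg, z up. Between the walls a 44 mm wide wheel turns about a level axis along y, 60 mm above the origin. Shut fingers can come down on the robot's side of a ridge and push it along +x; the next ridge then comes up.
- blue_wheel (a joint): Wheel turn, rad: 0 = digit 1 straight up, 1.257 = 2, 2.513 = 3, 3.770 = 4, 5.027 = 5; grows as the wheel's top moves along the counter's +x. Stops at -0.15 and 5.18. Starts between 2 and 3. Ridges stand at value + 0.628 + n*1.257 from straight up, towards +x. Stiff (0.13 N m, 2 to 4 N at a ridge), no clicks, stays where left.
- yellow_counter: Yellow counter, fixed beside the blue one (left or right of it), same shape, wheel and axes; not to be turned. Both wheels: five grey ridges 72 deg apart, radial plates 6 mm thick, 44 wide, tips 56 mm from the axis; between them flat panels 26 mm from the axis (corners and ridge roots within 30): 1 white, 2 yellow, 3 orange, 4 green, 5 red, black digits.
- yellow_ridge (a point): Middle of the tip of one ridge of the yellow counter's wheel (between its panels 1 and 5), 56 mm from the axis; moves only if that wheel turns. On either counter, when a panel is straight up, level with the red marks on the bosses, the ridges beside it lean 36 deg to +x and -x, tips 105 mm above the bench.

How it is judged:
By the outcome, as a careful person would: the job done as asked, in the order asked, and still so for the second after the job is handed in, with the robot touching nothing.
It also fails if it takes over 35 s, if anything falls off the work surface, if the arm or the gripper's body presses on something with over 40 N, if the wrist force passes 120 N, or if a joint passes its speed limit or range.

### The arm

A 7-joint arm with a two-finger parallel gripper is mounted at the origin on a cart in front of the work surface, level with it; the furniture and walls round the work are solid. World frame = base frame: x ahead of the robot, y to its left, z up, the work surface at z = 0. Lengths are in m, angles in degrees, forces in N, time in s.
With the tool pointing down it reaches from about 0.425 to 0.875 m from the base axis. Payload 4.7 kg.
Tool frame: the origin (TCP) lies at the very end of the fingers, on their centre line; the grasp point (between the pads) lies 19 mm behind it; x points along the fingers, z is the direction in which the jaws open and shut, and the axes are right-handed (so a half turn about x gives the same grasp; the last joint's range is limited). The gripper opens to 87 mm and grips with 3 to 60 N. Pads are 19 mm wide; open, the fingers measure 117 mm over their backs; the gripper's body (75 mm by 190 mm) begins 51 mm behind the grasp point.
Start: joints at [-69.15, 18.392, -4.016, 83.108, 1.295, 78.541, -3.26], TCP at [0.223, 0.611, 0.223] pointing down, gripper open.
Joint ranges: [-163.93, 163.93], [-17.29, 119.83], [-79.2, 71.16], [3.27, 140.29], [-89.18, 269.18], [5.43, 117.66], [-154.24, 154.24]. Speed limits (degrees/s): [147.25, 147.25, 180, 180, 180, 180, 180].

### API

Orientations are given as [roll, pitch, yaw] about the fixed x, y, z axes, in that order (R = Rz(yaw) Ry(pitch) Rx(roll)).
In Python, from cell import env gives the robot as it stands. The module is installed in compiled form; this text tells all that it offers.
- The arm moves only by the tool drive_tool, never from a script. Its argument "increments" is a list of rows, each a list of 2 entries, a list of its own where there are three numbers: the shift along the tool's x, y, z scaled (see below), then the turn, a rotation vector about the tool's x, y, z scaled (see below). In form: [[[dx, dy, dz], [wx, wy, wz]], ...]. A call has 1 to 10 rows; each row shifts and turns the commanded pose from where the row before left it, along the tool's axes as they then stand; what a row does not reach is not made up. The controller multiplies each number of a shift by 0.04 m and each number of a turn by 120 degrees. A row lasts 1/10 s, in which the tool goes at most 50 mm and 8.59 degrees, less where a joint would pass 70% of its speed; a pose out of reach is approached as far as the arm can. A call with a number of a shift or a turn outside -1 to 1 is refused whole. A call with a gripper value outside its range is refused whole. "hand" is the gripper's target within -1 to 1 (fully open at 1, half-way at 0, shut at -1), set as the call begins (left out, the last holds). The fingers move at their own pace and stop on an object; "squeeze" is the grip in N (left out, the last holds). Time passes only in rows, so rows that do not move let the fingers close. It gives the time, the measured TCP pose, the force and the opening at its end, in the units of the state.
- env.get_obs(): the state, without advancing time (a new reading comes with each control period).
- env.read_camera(name): name is "scene" or "top" or "wrist"; returns a dict with "frame" (400x640x3 uint8, red, green, blue), "fx", "fy", "cx", "cy" (pixels), "distortion" ([k1, k2, p1, p2, k3] as OpenCV has them; the pictures are not rectified), "R" (3x3) and "t" (3): a world point X has camera coordinates R X + t. Camera axes: x right, y down, z forward; pixel columns grow to the right and rows downward; lengths in m; the calibration is good to about 2 mm. A picture is of the moment at which its call begins. There is no depth.
- env.sign_off(): hands the job in, once; it reports no verdict.
The state is a dict: "time_s": time; "qpos": joint angles; "joint_velocities": joint speeds; "effort": joint torques, N m; "tool_pos": TCP position; "tool_rot": TCP orientation; "force": force on the tool from outside, world axes, zero at the start; "wrist_torque": the same for the moment, N m; "grip_width": finger opening in m.
Only numpy, scipy, OpenCV 4.12 (cv2) and the standard library are available. Lean on these libraries where they do the work, as an engineer would, in place of code of your own. Each camera call takes 0.05 s, during which the arm holds its last target.

## Working session

There is one attempt and no reset: what is moved stays moved. The work goes in short steps, Python scripts to look and compute and a tool call to move; the robot and the scene stay as the last step left them, time stands still between calls to the robot, and variables do not carry over. Pictures are saved under pics/ and viewed, and the job is handed in when it is done.

Besides the shell and the picture viewer there is one more tool, called after "Request:" as a command line: name --argument value ..., lists and objects as JSON in quotes. drive_tool: Moves the arm, as the interface text tells. Shifts and turns lie within -1 to 1; 1 stands for 0.04 m of shift or 120 degrees of turn. Its arguments: {"type":"object","properties":{"increments":{"type":"array"},"hand":{"type":"number"},"squeeze":{"type":"number"}},"required":["increments"]}

```bash
mkdir -p pics; python3 - <<'E'
from cell import env
import cv2, pickle
o=env.get_obs(); print({k:o[k] for k in ("time_s","tool_pos","tool_rot","grip_width","force")})
for n in ("scene","top","wrist"):
    c=env.read_camera(n); pickle.dump(c,open(f"{n}0.pkl","wb"))
    cv2.imwrite(f"pics/{n}0.png",c["frame"][:,:,::-1])
    print(n,c["fx"],c["cx"],c["cy"],c["distortion"],c["R"],c["t"])
E
```

```text
{'time_s': 0.0, 'tool_pos': array([0.22258804, 0.61013381, 0.22146559]), 'tool_rot': array([-176.65683131,   89.89255357, -106.69476154]), 'grip_width': 0.08712615606239074, 'force': array([-0.14046045, -0.67833451, -0.48162002])}
scene 392.65555234135127 321.43346614623147 197.71653152388453 [-0.00946539  0.          0.          0.          0.        ] [[-0.56082014 -0.82788454  0.00937863]
 [-0.37025014  0.24064835 -0.89721971]
 [ 0.74053737 -0.50665132 -0.44148481]] [0.32794666 0.29651762 0.47221351]
top 484.5158413957142 314.8230188717932 200.28929859746623 [-0.01760718  0.          0.          0.          0.        ] [[ 0.01305789 -0.99970184 -0.02063314]
 [-0.99618441 -0.01122565 -0.08654832]
 [ 0.08629089  0.02168455 -0.99603397]] [0.00364499 0.57541297 0.95942454]
wrist 287.9443838096961 322.0147802453457 198.41465141835016 [0.0025768 0.        0.        0.        0.       ] [[ 0.34197609  0.93970338 -0.00314685]
 [ 0.9116405  -0.3309474   0.24369124]
 [ 0.22795604 -0.08620538 -0.96984776]] [-0.64914048 -0.03028037  0.39084609]
```

View pics/scene0.png

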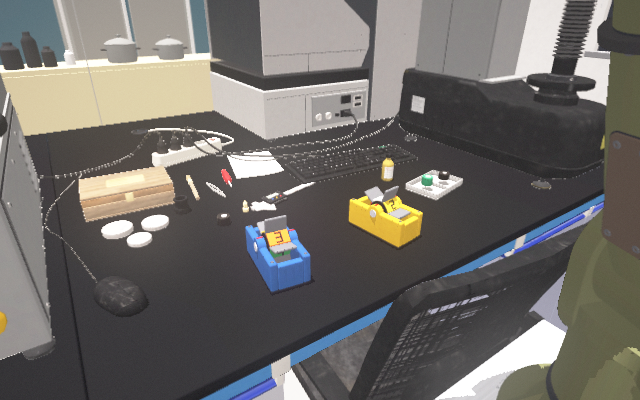

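View pics/top0.png

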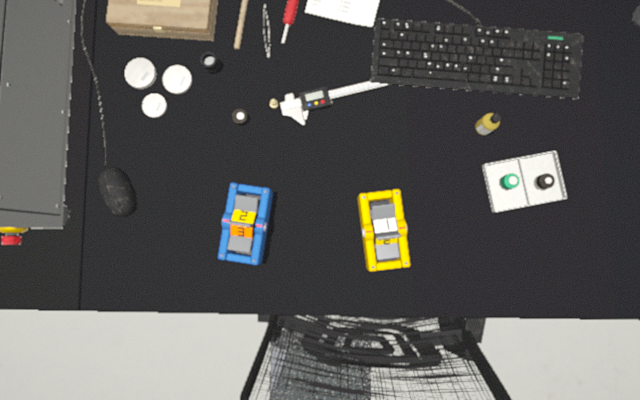

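View pics/wrist0.png

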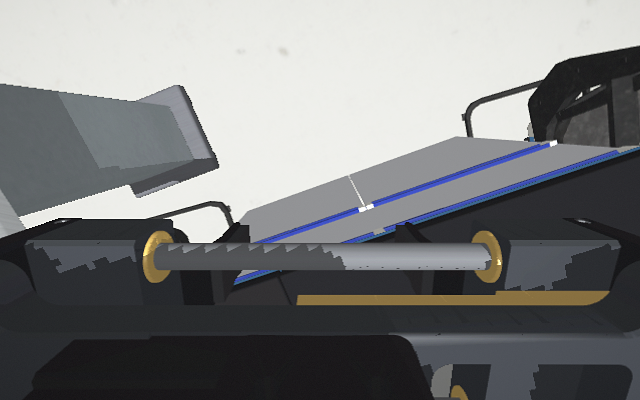

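```bash
python3 - <<'E'
import pickle,cv2,numpy as np
t=pickle.load(open("top0.pkl","rb"))["frame"][:,:,::-1]; s=pickle.load(open("scene0.pkl","rb"))["frame"][:,:,::-1]
a=cv2.resize(t[175:275,205:285],None,fx=6,fy=6,interpolation=cv2.INTER_CUBIC)
cv2.imwrite("pics/topc.png",a)
cv2.imwrite("pics/scenec.png",cv2.resize(s[205:295,235:325],None,fx=6,fy=6,interpolation=cv2.INTER_CUBIC))
E
```

```text
(no output)
```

View pics/topc.png

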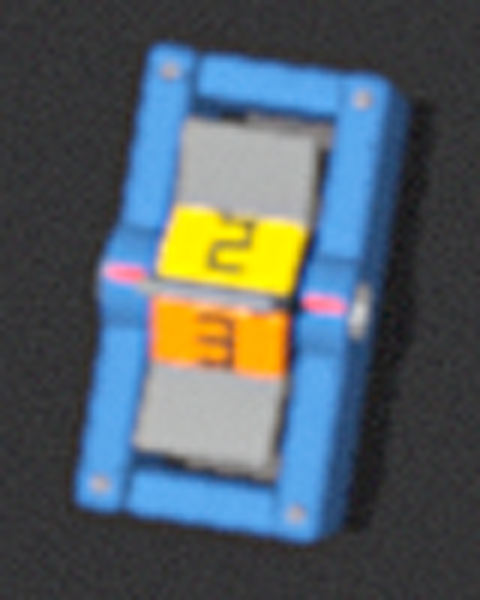

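View pics/scenec.png

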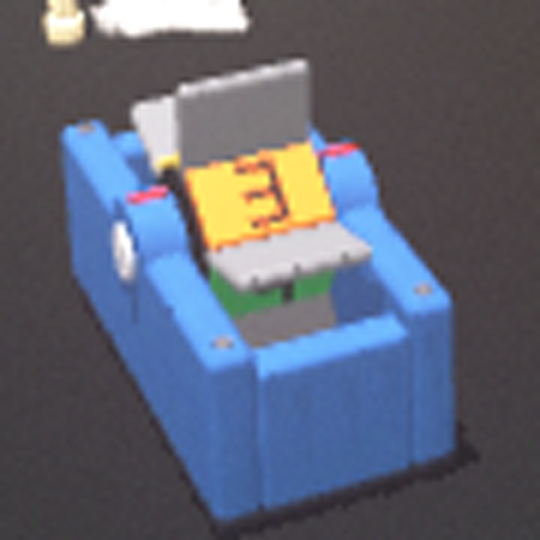

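```bash
cat > h.py <<'E'
import numpy as np,cv2
def unproj(c,px,z):
    K=np.array([[c["fx"],0,c["cx"]],[0,c["fy"],c["cy"]],[0,0,1.]])
    p=cv2.undistortPoints(np.array(px,float).reshape(-1,1,2),K,np.array(c["distortion"])).reshape(-1,2)
    R=np.array(c["R"]);t=np.array(c["t"]);C=-R.T@t
    d=np.c_[p,np.ones(len(p))]@R
    return C+d*((z-C[2])/d[:,2])[:,None]
def proj(c,X):
    K=np.array([[c["fx"],0,c["cx"]],[0,c["fy"],c["cy"]],[0,0,1.]])
    return cv2.projectPoints(np.array(X,float).reshape(-1,1,3),cv2.Rodrigues(np.array(c["R"]))[0],np.array(c["t"],float),K,np.array(c["distortion"]))[0].reshape(-1,2)
def wheel(o,yaw,v,n,r=.056,half=.022,lat=0):
    "ridge n tip edge points (two ends)"
    a=v+.628319+n*1.256637
    x=np.array([np.cos(yaw),np.sin(yaw),0]);y=np.array([-np.sin(yaw),np.cos(yaw),0]);z=np.array([0,0,1.])
    c=np.array([o[0],o[1],.06])
    e=np.sin(a)*x+np.cos(a)*z; f=np.cos(a)*x-np.sin(a)*z
    return [c+r*e+s*half*y+k*.003*f for s in(1,-1) for k in (1,-1)]
E
python3 - <<'E'
import pickle
from h import *
t=pickle.load(open("top0.pkl","rb")); s=pickle.load(open("scene0.pkl","rb"))
sc=np.array([(170,68),(362,98),(100,484),(295,512)])/6+[205,175]-.42
P=unproj(t,sc,.066); print(P.round(4)); c=P.mean(0)
m=unproj(t,np.array([(125,272),(322,303)])/6+[205,175]-.42,.078);print(m.round(4),m.mean(0))
d=(P[0]+P[1]-P[2]-P[3])/2; print(c,np.degrees(np.arctan2(d[1],d[0])),np.linalg.norm(d),np.linalg.norm(P[0]-P[1]))
ss=np.array([(88,128),(423,290),(222,343)])/6+[235,205]-.42
Q=unproj(s,ss,.066);print(Q.round(4))
m2=unproj(s,np.array([(147,196),(340,150)])/6+[235,205]-.42,.078);print(m2.round(4),m2.mean(0))
E
```

```text
[[0.5982 0.1707 0.066 ]
 [0.5891 0.1076 0.066 ]
 [0.4629 0.1897 0.066 ]
 [0.4548 0.1263 0.066 ]]
[[0.5309 0.181  0.078 ]
 [0.5218 0.1174 0.078 ]] [0.52633892 0.14922364 0.078     ]
[0.52624963 0.14853743 0.066     ] -7.960200030823391 0.13611964147990285 0.06376641483936747
[[0.5966 0.1702 0.066 ]
 [0.4521 0.1265 0.066 ]
 [0.4612 0.1901 0.066 ]]
[[0.5285 0.1805 0.078 ]
 [0.5197 0.1159 0.078 ]] [0.52412045 0.14821194 0.078     ]
```

```bash
python3 - <<'E'
import pickle
from h import *
t=pickle.load(open("top0.pkl","rb")); s=pickle.load(open("scene0.pkl","rb"))
o=(.5252,.1487);yaw=np.radians(-8)
for v in (1.75,1.82,1.885,1.95,2.02):
  print(v)
  for n in (-3,-2,-1):
    X=wheel(o,yaw,v,n)
    print(n,((proj(s,X)-[235,205]+.42)*6).round(0).tolist(),((proj(t,X)-[205,175]+.42)*6).round(0).tolist())
E
```

```text
1.75
-3 [[236.0, 289.0], [238.0, 308.0], [373.0, 254.0], [375.0, 272.0]] [[132.0, 450.0], [135.0, 453.0], [267.0, 471.0], [269.0, 474.0]]
-2 [[174.0, 89.0], [181.0, 100.0], [308.0, 59.0], [315.0, 70.0]] [[131.0, 290.0], [128.0, 309.0], [272.0, 312.0], [269.0, 331.0]]
-1 [[125.0, 103.0], [127.0, 93.0], [250.0, 76.0], [252.0, 65.0]] [[182.0, 121.0], [178.0, 127.0], [317.0, 141.0], [313.0, 148.0]]
1.82
-3 [[235.0, 277.0], [237.0, 296.0], [371.0, 242.0], [373.0, 261.0]] [[130.0, 446.0], [133.0, 451.0], [266.0, 468.0], [268.0, 472.0]]
-2 [[170.0, 82.0], [176.0, 92.0], [304.0, 53.0], [311.0, 63.0]] [[133.0, 277.0], [130.0, 297.0], [274.0, 299.0], [271.0, 318.0]]
-1 [[125.0, 111.0], [126.0, 99.0], [249.0, 84.0], [251.0, 72.0]] [[185.0, 118.0], [181.0, 123.0], [319.0, 138.0], [316.0, 143.0]]
1.885
-3 [[233.0, 265.0], [236.0, 284.0], [369.0, 231.0], [372.0, 249.0]] [[129.0, 443.0], [132.0, 448.0], [265.0, 464.0], [267.0, 470.0]]
-2 [[166.0, 77.0], [173.0, 86.0], [299.0, 49.0], [306.0, 57.0]] [[135.0, 266.0], [132.0, 285.0], [276.0, 287.0], [273.0, 307.0]]
-1 [[125.0, 119.0], [125.0, 106.0], [
[... 190 characters left out ...]
, 445.0], [264.0, 460.0], [265.0, 466.0]]
-2 [[163.0, 73.0], [169.0, 81.0], [295.0, 45.0], [302.0, 52.0]] [[137.0, 254.0], [134.0, 273.0], [278.0, 276.0], [275.0, 295.0]]
-1 [[125.0, 127.0], [125.0, 114.0], [248.0, 99.0], [249.0, 86.0]] [[190.0, 114.0], [186.0, 117.0], [323.0, 134.0], [320.0, 137.0]]
2.02
-3 [[228.0, 240.0], [232.0, 260.0], [365.0, 206.0], [369.0, 226.0]] [[126.0, 433.0], [128.0, 441.0], [263.0, 455.0], [264.0, 462.0]]
-2 [[159.0, 69.0], [165.0, 76.0], [291.0, 41.0], [298.0, 47.0]] [[140.0, 242.0], [136.0, 261.0], [280.0, 263.0], [277.0, 282.0]]
-1 [[125.0, 136.0], [125.0, 122.0], [248.0, 108.0], [249.0, 95.0]] [[192.0, 113.0], [188.0, 115.0], [325.0, 133.0], [322.0, 135.0]]
```

```bash
cat >> h.py <<'E'
from scipy.spatial.transform import Rotation as Ro
O=np.array([.5252,.1487,0.]);YAW=np.radians(-8)
CX=np.array([np.cos(YAW),np.sin(YAW),0]);CY=np.array([-np.sin(YAW),np.cos(YAW),0])
def goalR(s=1): return np.c_[[0,0,-1],s*CX,-s*CY]  # x=-Z,y=sCX,z=x cross y
def state(o,g=None):
    R=Ro.from_euler("xyz",o["tool_rot"],degrees=True).as_matrix()
    p=np.array(o["tool_pos"]); d=p-O
    print("t",o["time_s"],"pos",p.round(4),"local",(d@CX).round(4),(d@CY).round(4),p[2].round(4),"F",np.round(o["force"],1),"w",round(o["grip_width"],4))
    return R,p
E
python3 - <<'E'
from h import *
from cell import env
o=env.get_obs();R,p=state(o);print(R.round(3))
for s in (1,-1):
    G=goalR(s);print(np.linalg.det(G),np.degrees(Ro.from_matrix(R.T@G).as_rotvec()).round(1))
tgt=O-.021*CX+[0,0,.16]
print(tgt,R.T@(tgt-p))
E
```

```text
t 0.15 pos [0.2227 0.6102 0.2217] local -0.3638 0.4149 0.2217 F [0.3 0.1 0.1] w 0.0872
[[-0.    -0.939  0.343]
 [-0.001  0.343  0.939]
 [-1.    -0.    -0.001]]
1.0 [ 1.68e+02 -0.00e+00  1.00e-01]
1.0 [-12.   -0.1  -0. ]
[0.50440437 0.15162264 0.16      ] [ 0.06224534 -0.42184152 -0.33419438]
```

Request:
drive_tool --increments '[[[0,0,0],[-0.05,0,0]],[[0,0,0],[-0.05,0,0]],[[0,-0.7,-0.85],[0,0,0]],[[0,-0.7,-0.85],[0,0,0]],[[0,-0.7,-0.85],[0,0,0]],[[0,-0.7,-0.85],[0,0,0]],[[0,-0.7,-0.85],[0,0,0]],[[0,-0.7,-0.85],[0,0,0]],[[0,-0.7,-0.85],[0,0,0]],[[0,-0.7,-0.85],[0,0,0]]]' --hand -1 --squeeze 10

```text
time_s: 1.15
tool_pos: [0.4071, 0.3082, 0.2225]
tool_rot: [29.1, 90.0, 111.1]
force: [0.5, 0.8, -0.7]
grip_width: 0.0149
```

```bash
python3 - <<'E'
from h import *
from cell import env
R,p=state(env.get_obs());print(np.degrees(Ro.from_matrix(R.T@goalR(-1)).as_rotvec()).round(2))
E
```

```text
t 1.15 pos [0.4071 0.3082 0.2225] local -0.1392 0.1415 0.2225 F [ 0.5  0.8 -0.7] w 0.0149
[-0.04  0.   -0.  ]
```

Request:
drive_tool --increments '[[[0,-0.74,-0.89],[0,0,0]],[[0,-0.74,-0.89],[0,0,0]],[[0,-0.74,-0.89],[0,0,0]],[[0,-0.74,-0.89],[0,0,0]],[[0.75,0,0],[0,0,0]],[[0.75,0,0],[0,0,0]],[[0,0,0],[0,0,0]],[[0,0,0],[0,0,0]]]'

```text
time_s: 1.95
tool_pos: [0.5036, 0.1525, 0.1627]
tool_rot: [125.6, 89.9, -152.4]
force: [0.2, 0.0, 0.5]
grip_width: 0.0009
```

```bash
cat > look.py <<'E'
import sys
from h import *
from cell import env
R,p=state(env.get_obs());print(np.degrees(Ro.from_matrix(R.T@goalR(-1)).as_rotvec()).round(2))
k=sys.argv[1]; im=[]
import pickle
for n,(x,y) in (("top",(205,175)),("scene",(235,205))):
    c=env.read_camera(n);pickle.dump(c,open(n+k+".pkl","wb"))
    f=c["frame"][:,:,::-1]
    if n=="top": f=f[y:y+100,x:x+80]; f=cv2.resize(f,None,fx=5,fy=5,interpolation=cv2.INTER_CUBIC)
    else: f=f[y-35:y+90,x-10:x+70+20]; f=cv2.resize(f,None,fx=4,fy=4,interpolation=cv2.INTER_CUBIC)
    im.append(f)
cv2.imwrite(f"pics/look{k}.png",np.hstack(im) if im[0].shape[0]==im[1].shape[0] else im[1])
E
python3 look.py 1
```

```text
t 1.95 pos [0.5036 0.1525 0.1627] local -0.022 0.0008 0.1627 F [0.2 0.  0.5] w 0.0009
[-0.02 -0.03 -0.04]
```

View pics/look1.png

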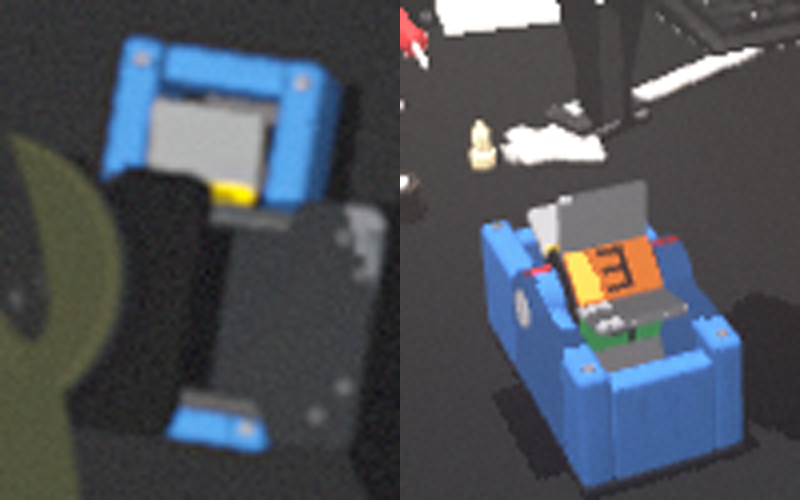

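Request:
drive_tool --increments '[[[0.6,0,0],[0,0,0]],[[0.6,0,0],[0,0,0]],[[0.5,0,0],[0,0,0]],[[0,0,0],[0,0,0]],[[0,0,0],[0,0,0]]]'

```text
time_s: 2.55
tool_pos: [0.5047, 0.153, 0.096]
tool_rot: [-59.3, 89.9, 22.7]
force: [-0.0, -0.3, 0.3]
grip_width: 0.0004
```

```bash
python3 look.py 2; python3 - <<'E'
import pickle
from h import *
s=pickle.load(open("scene2.pkl","rb"))
print((proj(s,[O-.022*CX+[0,0,.095]])-[225,170])*4)
E
```

```text
t 2.55 pos [0.5047 0.153  0.096 ] local -0.0209 0.0014 0.096 F [-0.  -0.3  0.3] w 0.0004
[-0.01  0.05  0.09]
[[214.62122209 243.67159361]]
```

View pics/look2.png

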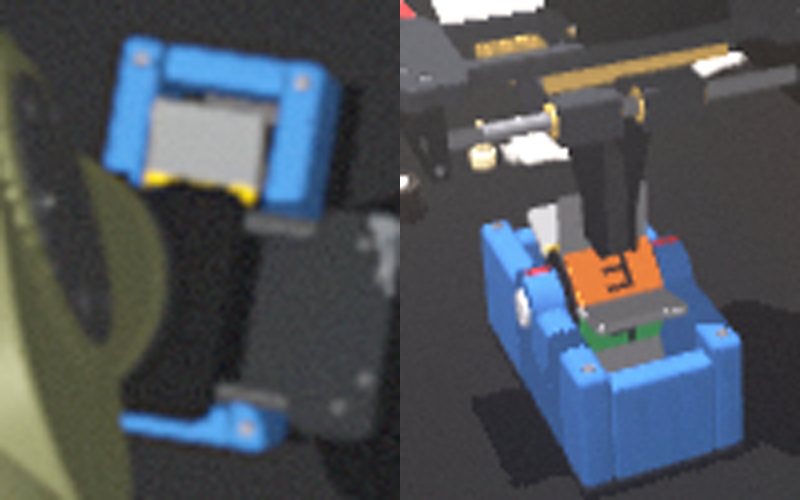

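Request:
drive_tool --increments '[[[0,-0.2,0],[0,0,0]],[[0,-0.2,0],[0,0,0]],[[0,-0.2,0],[0,0,0]],[[0,-0.2,0],[0,0,0]],[[0,0,0],[0,0,0]]]'

```text
time_s: 3.15
tool_pos: [0.5361, 0.1477, 0.094]
tool_rot: [131.0, 89.9, -147.1]
force: [-2.4, 1.2, 0.0]
grip_width: 0.0003
```

Request:
drive_tool --increments '[[[0,-0.2,0],[0,0,0]],[[0,0,0],[0,0,0]],[[0,0,0],[0,0,0]]]'

```text
time_s: 3.45
tool_pos: [0.5443, 0.1465, 0.0947]
tool_rot: [-92.8, 89.9, -10.8]
force: [-0.5, 0.7, -0.0]
grip_width: 0.0002
```

```bash
python3 look.py 3
```

```text
t 3.45 pos [0.5443 0.1465 0.0947] local 0.0192 0.0004 0.0947 F [-0.5  0.7 -0. ] w 0.0002
[-0.07 -0.    0.09]
```

View pics/look3.png

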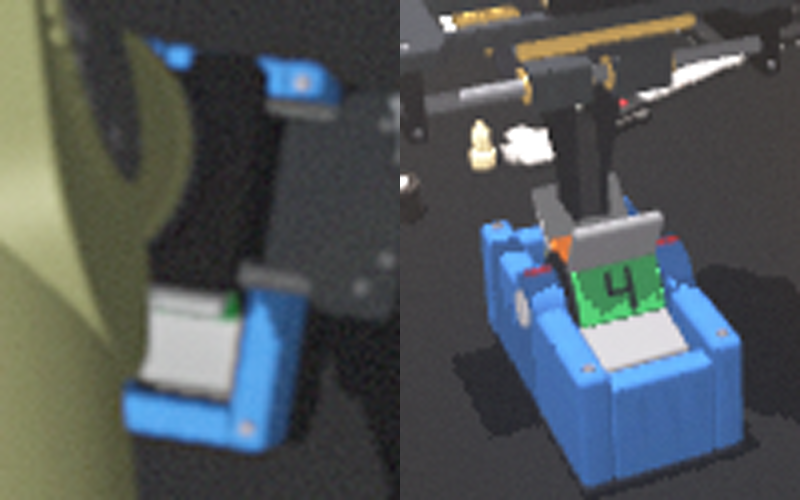

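Request:
drive_tool --increments '[[[0,0.1,0],[0,0,0]],[[-0.6,0,0],[0,0,0]],[[-0.6,0,0],[0,0,0]],[[0,0.75,0],[0,0,0]],[[0,0.75,0],[0,0,0]],[[0,0,0],[0,0,0]],[[0,0,0],[0,0,0]]]'

```text
time_s: 4.25
tool_pos: [0.4804, 0.156, 0.1432]
tool_rot: [-57.6, 89.9, 24.5]
force: [-0.5, -0.2, 0.4]
grip_width: 0.0006
```

```bash
python3 look.py 4;python3 - <<'E'
import pickle
from h import *
s=pickle.load(open("scene4.pkl","rb"));
for v in (2.5,2.57,2.64,2.71,2.78):
  print(v,[((proj(s,wheel(O,YAW,v,n))-[225,170]+.4)*4+[400,0]).round(0).tolist() for n in (-3,-2)])
E
```

```text
t 4.25 pos [0.4804 0.156  0.1432] local -0.0454 0.001 0.1432 F [-0.5 -0.2  0.4] w 0.0006
[0.   0.07 0.11]
2.5 [[[576.0, 243.0], [580.0, 255.0], [667.0, 222.0], [671.0, 234.0]], [[531.0, 184.0], [534.0, 182.0], [617.0, 166.0], [620.0, 164.0]]]
2.57 [[[574.0, 236.0], [578.0, 247.0], [664.0, 215.0], [669.0, 226.0]], [[530.0, 186.0], [532.0, 184.0], [615.0, 168.0], [618.0, 165.0]]]
2.64 [[[571.0, 229.0], [575.0, 240.0], [661.0, 208.0], [666.0, 219.0]], [[528.0, 189.0], [531.0, 185.0], [613.0, 170.0], [616.0, 167.0]]]
2.71 [[[568.0, 222.0], [572.0, 232.0], [658.0, 202.0], [663.0, 212.0]], [[527.0, 192.0], [529.0, 187.0], [612.0, 173.0], [614.0, 169.0]]]
2.78 [[[565.0, 216.0], [569.0, 226.0], [655.0, 196.0], [660.0, 205.0]], [[526.0, 195.0], [528.0, 190.0], [610.0, 177.0], [612.0, 172.0]]]
```

View pics/look4.png

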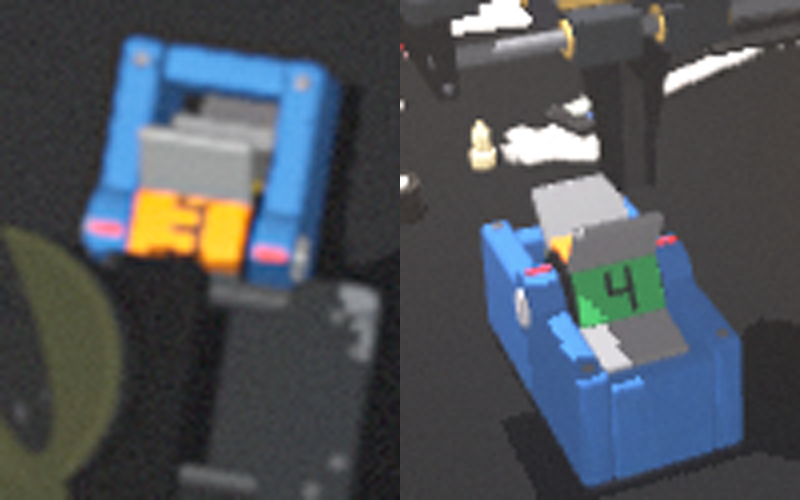

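Request:
drive_tool --increments '[[[0.6,0,0],[0,0,0]],[[0.6,0,0],[0,0,0]],[[0,0,0],[0,0,0]],[[0,0,0],[0,0,0]]]'

```text
time_s: 4.75
tool_pos: [0.4807, 0.1554, 0.0946]
tool_rot: [170.9, 90.0, -107.2]
force: [0.1, -0.2, 0.2]
grip_width: 0.0005
```

```bash
python3 look.py 5
```

```text
t 4.75 pos [0.4807 0.1554 0.0946] local -0.045 0.0004 0.0946 F [ 0.1 -0.2  0.2] w 0.0005
[-0.09 -0.04 -0.01]
```

View pics/look5.png

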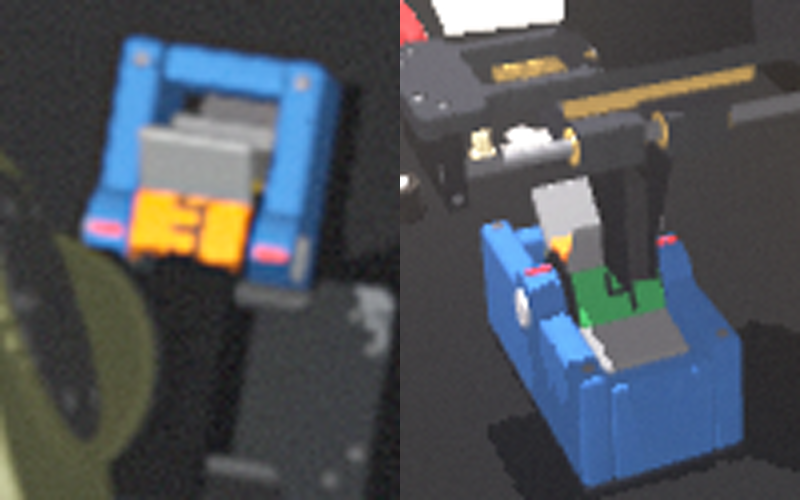

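Fingers are behind the ridge on the robot's side, in front of panel 4, with no contact. Next I push about 51 mm to local +0.006.

Request:
drive_tool --increments '[[[0,-0.2,0],[0,0,0]],[[0,-0.2,0],[0,0,0]],[[0,-0.2,0],[0,0,0]],[[0,-0.2,0],[0,0,0]],[[0,-0.2,0],[0,0,0]],[[0,-0.2,0],[0,0,0]],[[0,-0.1,0],[0,0,0]],[[0,0,0],[0,0,0]],[[0,0,0],[0,0,0]]]'

```text
time_s: 5.75
tool_pos: [0.532, 0.148, 0.0944]
tool_rot: [-124.6, 89.9, -42.6]
force: [-1.7, 0.7, 0.6]
grip_width: 0.0001
```

```bash
python3 look.py 6;python3 - <<'E'
import pickle
from h import *
s=pickle.load(open("scene6.pkl","rb"));
for v in (3.4,3.5,3.6,3.7,3.77,3.84):
  print(v,[((proj(s,wheel(O,YAW,v,n))-[225,170]+.4)*4+[400,0]).round(0).tolist() for n in (-4,-3)])
E
```

```text
t 5.75 pos [0.532  0.148  0.0944] local 0.0069 0.0003 0.0944 F [-1.7  0.7  0.6] w 0.0001
[-0.06 -0.03  0.05]
3.4 [[[588.0, 285.0], [591.0, 298.0], [680.0, 263.0], [683.0, 276.0]], [[542.0, 183.0], [545.0, 186.0], [629.0, 165.0], [633.0, 167.0]]]
3.5 [[[585.0, 273.0], [589.0, 286.0], [677.0, 251.0], [680.0, 264.0]], [[538.0, 182.0], [542.0, 183.0], [625.0, 164.0], [629.0, 165.0]]]
3.6 [[[582.0, 261.0], [586.0, 274.0], [673.0, 239.0], [677.0, 252.0]], [[535.0, 182.0], [539.0, 182.0], [622.0, 164.0], [626.0, 164.0]]]
3.7 [[[578.0, 249.0], [582.0, 262.0], [669.0, 228.0], [673.0, 240.0]], [[533.0, 183.0], [536.0, 182.0], [619.0, 165.0], [622.0, 164.0]]]
3.77 [[[576.0, 242.0], [580.0, 254.0], [667.0, 221.0], [671.0, 232.0]], [[531.0, 185.0], [534.0, 183.0], [617.0, 166.0], [620.0, 164.0]]]
3.84 [[[573.0, 234.0], [577.0, 246.0], [664.0, 214.0], [668.0, 225.0]], [[529.0, 187.0], [532.0, 184.0], [615.0, 168.0], [618.0, 166.0]]]
```

View pics/look6.png

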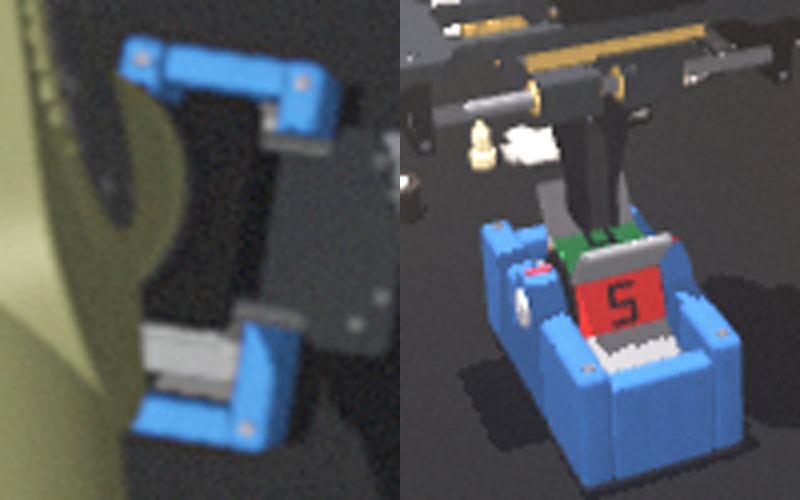

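Request:
drive_tool --increments '[[[0,-0.06,0],[0,0,0]],[[0,-0.06,0],[0,0,0]],[[0,0,0],[0,0,0]],[[0,0,0],[0,0,0]]]'

```text
time_s: 6.25
tool_pos: [0.5363, 0.1478, 0.0945]
tool_rot: [154.1, 90.0, -124.0]
force: [-3.5, 0.6, 0.4]
grip_width: 0.0002
```

Request:
drive_tool --increments '[[[0,0.1,0],[0,0,0]],[[-0.6,0,0],[0,0,0]],[[-0.6,0,0],[0,0,0]],[[-0.8,0,0.5],[0,0,0]],[[-0.8,0,0.8],[0,0,0]],[[0,0,1],[0,0,0]],[[0,0,1],[0,0,0]],[[0,0,1],[0,0,0]],[[0,0,0],[0,0,0]]]'

```text
time_s: 7.15
tool_pos: [0.5556, 0.3268, 0.2065]
tool_rot: [-15.7, 89.7, 66.7]
force: [0.3, 0.2, -0.0]
grip_width: 0.0004
```

```bash
python3 look.py 7
```

```text
t 7.15 pos [0.5556 0.3268 0.2065] local 0.0053 0.1806 0.2065 F [ 0.3  0.2 -0. ] w 0.0004
[0.46 0.29 0.08]
```

View pics/look7.png

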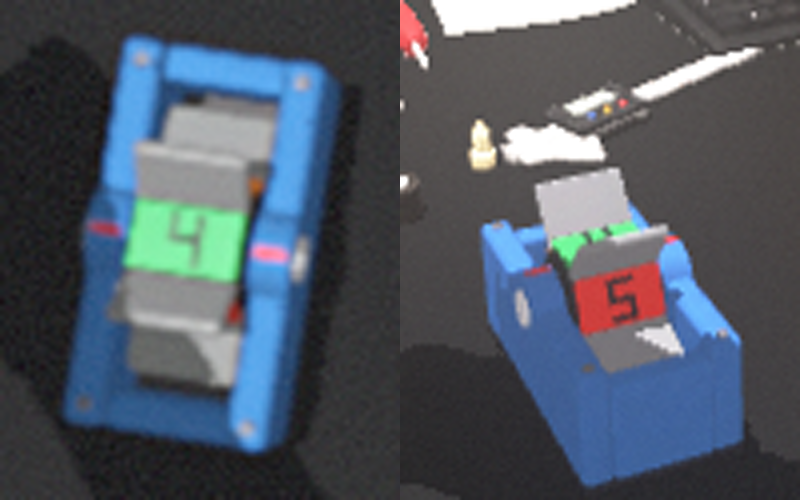

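```bash
python3 - <<'E'
import pickle
from h import *
t=pickle.load(open("top7.pkl","rb")); s=pickle.load(open("scene7.pkl","rb"))
A=cv2.resize(t["frame"][190:265,222:267,::-1],None,fx=8,fy=8,interpolation=cv2.INTER_CUBIC)
B=cv2.resize(s["frame"][205:280,255:305,::-1],None,fx=8,fy=8,interpolation=cv2.INTER_CUBIC)
for v in (3.6,3.65,3.7,3.75,3.8):
  for n in (-4,-3):
    X=wheel(O,YAW,v,n)
    print(v,n,((proj(t,X)-[222,190]+.5)*8).round(0).tolist(),((proj(s,X)-[255,205]+.5)*8+[360,0]).round(0).tolist())
cv2.imwrite("pics/z7.png",np.hstack([A,B]))
E
```

```text
3.6 -4 [[28.0, 411.0], [29.0, 429.0], [214.0, 440.0], [213.0, 458.0]] [[485.0, 243.0], [492.0, 268.0], [667.0, 199.0], [675.0, 224.0]]
3.6 -3 [[69.0, 133.0], [62.0, 155.0], [254.0, 161.0], [249.0, 183.0]] [[391.0, 85.0], [398.0, 85.0], [564.0, 48.0], [572.0, 48.0]]
3.65 -4 [[28.0, 402.0], [29.0, 421.0], [214.0, 431.0], [213.0, 450.0]] [[481.0, 231.0], [489.0, 256.0], [664.0, 188.0], [671.0, 213.0]]
3.65 -3 [[71.0, 123.0], [65.0, 144.0], [257.0, 151.0], [251.0, 173.0]] [[389.0, 86.0], [395.0, 85.0], [561.0, 49.0], [568.0, 48.0]]
3.7 -4 [[28.0, 393.0], [28.0, 413.0], [214.0, 422.0], [213.0, 441.0]] [[478.0, 220.0], [485.0, 244.0], [660.0, 177.0], [668.0, 201.0]]
3.7 -3 [[74.0, 114.0], [68.0, 134.0], [259.0, 142.0], [254.0, 162.0]] [[386.0, 87.0], [392.0, 85.0], [558.0, 51.0], [565.0, 48.0]]
3.75 -4 [[29.0, 383.0], [28.0, 404.0], [215.0, 412.0], [214.0, 433.0]] [[474.0, 209.0], [482.0, 233.0], [656.0, 167.0], [664.0, 190.0]]
3.75 -3 [[77.0, 105.0], [71.0, 124.0], [262.0, 133.0], [256.0, 153.0]] [[384.0, 89.0], [389.0, 86.0], [555.0, 53.0], [562.0, 49.0]]
3.8 -4 [[29.0, 373.0], [28.0, 394.0], [215.0, 402.0], [214.0, 423.0]] [[470.0, 198.0], [478.0, 221.0], [652.0, 156.0], [660.0, 179.0]]
3.8 -3 [[80.0, 96.0], [74.0, 115.0], [265.0, 124.0], [259.0, 143.0]] [[381.0, 92.0], [386.0, 87.0], [552.0, 55.0], [558.0, 50.0]]
```

View pics/z7.png

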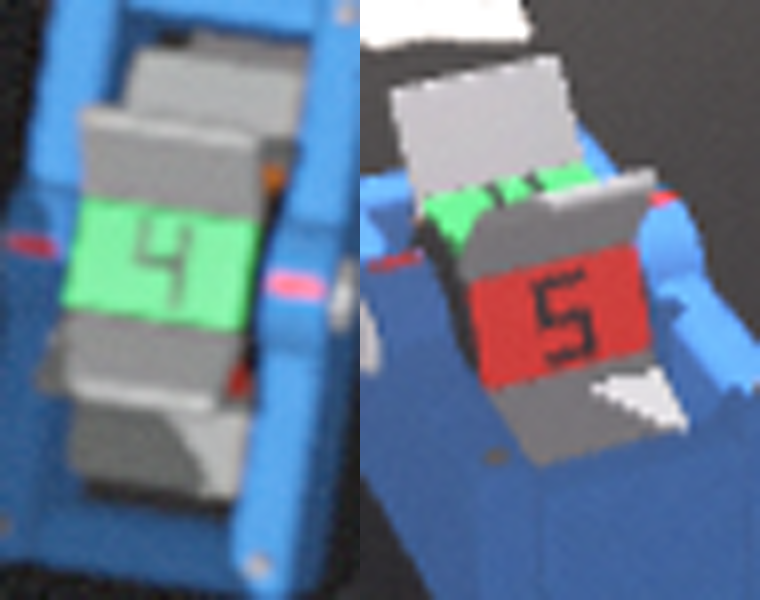

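```bash
python3 - <<'E'
import pickle
from h import *
t=pickle.load(open("top7.pkl","rb"))
f=lambda px,z:[( (q-O)@CX*1000).round(1) for q in unproj(t,np.array(px)/8+[222,190]-.5,z)]
print("marks",f([(33,243),(293,286)],.078))
print("panel far/near edges L,R",f([(85,200),(255,218),(65,305),(247,330)],.086))
# ridge face bands (tips) at z
print("n-3 tip band",f([(85,108),(260,130),(84,122),(257,150)],.105))
print("n-4 tip band",f([(75,378),(215,396),(75,395),(215,412)],.105))
E
```

```text
marks [np.float64(1.3), np.float64(0.6)]
panel far/near edges L,R [np.float64(13.2), np.float64(15.1), np.float64(-12.2), np.float64(-11.5)]
n-3 tip band [np.float64(33.9), np.float64(35.0), np.float64(30.6), np.float64(30.3)]
n-4 tip band [np.float64(-28.6), np.float64(-27.7), np.float64(-32.5), np.float64(-31.4)]
```

```bash
python3 - <<'E'
import pickle
from h import *
from cell import env
a=pickle.load(open("top0.pkl","rb"))["frame"];b=env.read_camera("top")["frame"]
d=cv2.absdiff(a,b)[185:275,355:415];print("yellow diff mean/max",d.mean(),d.max())
cv2.imwrite("pics/fin.png",cv2.resize(np.hstack([a[185:275,355:415],b[185:275,355:415]])[:,:,::-1],None,fx=5,fy=5))
state(env.get_obs())
E
```

```text
yellow diff mean/max 1.854135802469136 26
t 7.3 pos [0.5574 0.3182 0.2069] local 0.0082 0.1723 0.2069 F [-0.2 -1.8  0.5] w 0.0007
```

View pics/fin.png

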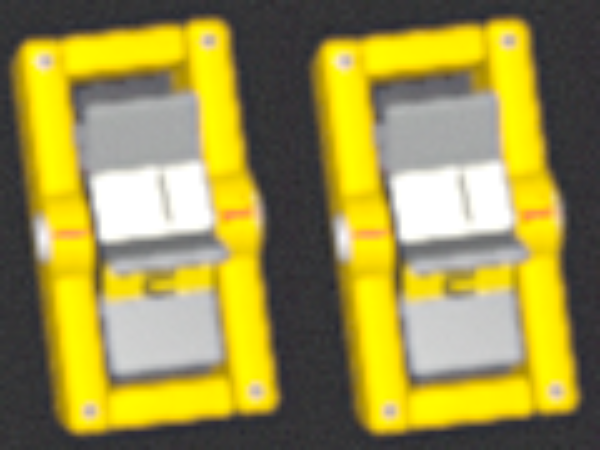

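Yellow looks the same as in the first picture, and panel 4 on blue lies level between the red marks. I'm handing the job in.

```bash
python3 -c "
from cell import env
print(env.sign_off())"
```

```text
the job is handed in; nothing more can be done
None
```

I rolled the blue counter's wheel up to the green 4 in two pushes on successive ridges, then lifted the fingers clear and handed the job in at about 7.3 s.

- **Blue wheel:** in the top picture, panel 4 and the two ridge tips beside it are centred on the red marks to within about 0.2 mm. Most readings put the wheel at 3.74–3.77 rad against the target of 3.770. One reading disagreed: the tip of the ridge on the robot's side in the top view suggested about 3.83. I put that down to an offset of about 1 mm in my estimate of the counter's position, because the red marks show the same shift.
- **Yellow counter:** it looks the same as in the first picture, and the arm never went near it.
- **Forces and clearance:** the highest force I saw was about 3.6 N, read at the end of each move. At the end the gripper was about 0.17 m to the side of the blue counter, touching nothing.

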